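# Clip a test panel onto a drawdown board beside the reference and hold it flat

### The arm

A 7-joint arm with a two-finger parallel gripper is mounted at the origin on a cart in front of the work surface, level with it; the furniture and walls round the work are solid. World frame = base frame: x ahead of the robot, y to its left, z up, the work surface at z = 0. Lengths are in m, angles in rad, forces in N, time in s.
With the tool pointing down it reaches from about 0.4 to 0.875 m from the base axis. Payload 19.3 kg.
Tool frame: the origin (TCP) lies on the centre line of the jaws, within the pads' length; the fingertips stand 14 mm ahead of it and the grasp point (between the pads) lies 5 mm behind it; y points along the fingers, x is the direction in which the jaws open and shut, and the axes are right-handed (so a half turn about y gives the same grasp; the last joint's range is limited). The gripper opens to 85 mm and grips with 20 to 120 N. Pads are 22 mm wide; open, the fingers measure 114 mm over their backs; the gripper's body (76 mm by 85 mm) begins 54 mm behind the grasp point. The pads swing forward as they close: fully open they stand 13 mm farther back than shut.
Start: joints at [-1.203, 0.521, -0.036, 1.599, 0.021, 1.021, -0.113], TCP at [0.265, 0.566, 0.245] pointing down, gripper open.
Joint ranges: [-2.91, 2.91], [-0.3, 2.13], [-1.5, 1.42], [0.17, 2.43], [-1.26, 4.41], [0.16, 1.93], [-2.52, 2.52]. Speed limits (rad/s): [1.89, 1.89, 2.39, 2.39, 3.01, 3.01, 3.01].

### API

Orientations are given as [roll, pitch, yaw] about the fixed x, y, z axes, in that order (R = Rz(yaw) Ry(pitch) Rx(roll)).
In Python, from workcell import monitor, grab_frame, workorder gives the robot as it stands.
- The arm moves only by the tool drive_tool, never from a script. Its argument "steps" is one flat list of numbers, 5 for each row, row after row: the finger opening in mm, from 0 to 85.4, then the shift along the world's x, y, z in mm, then the turn about the world's z in degrees. In form: [fingers, tx, ty, tz, twist, fingers, tx, ty, tz, twist, ...]. A call has exactly 5 rows; each row shifts and turns the commanded pose from where the row before left it; what a row does not reach is not made up. A row lasts 1/12 s, in which the tool goes at most 41.7 mm and 7.16 degrees, less where a joint would pass 70% of its speed; a pose out of reach is approached as far as the arm can. A call is refused whole if a number of a shift passes 41.7 or a number of a turn 7.16, either way. A call with a gripper value outside its range is refused whole. The fingers move at their own pace and stop on an object; "grip_force" is the grip in N (left out, the last holds). Time passes only in rows, so rows that do not move let the fingers close, or fill a call up. It gives the time, the measured TCP pose, the force and the opening at its end, in the units of the state.
- monitor.observe(): the state, without advancing time (a new reading comes with each control period).
- grab_frame(name): name is "side" or "top"; returns a dict with "frame" (420x560x3 uint8, red, green, blue), "vertical_fov" (degrees; the focal length in pixels is half the picture's height over the tangent of half this angle, whatever the lens; pixels are square), "cx", "cy" (the principal point, pixels), "k1" (the pictures are not rectified: a ray, as slopes to the right and down, at radius r is drawn at 1 + k1 r^2 times it, then the intrinsics apply), "xyz" and "orientation" of the camera in the world. Camera axes: x right, y down, z forward; pixel columns grow to the right and rows downward; lengths in m; the calibration is good to about 2 mm. A picture is of the moment at which its call begins. There is no depth.
- workorder.job_done(): hands the job in, once; it reports no verdict.
The state is a dict: "clock": time; "qpos": joint angles; "qd": joint speeds; "joint_efforts": joint torques, N m; "position": TCP position; "tool_rot": TCP orientation; "force": force on the tool from outside, world axes, zero at the start; "moment": the same for the moment, N m; "grip_width": finger opening in m.
Only numpy, scipy, OpenCV 4.12 (cv2) and the standard library are available. Lean on these libraries where they do the work, as an engineer would, in place of code of your own. Each camera call takes 0.05 s, during which the arm holds its last target. There are 200 camera calls.

### The job

A bare fibre-cement test panel lies on the worktop; the painted reference panel is already under the spring clip of the drawdown board. Lay the bare panel in the board's empty lane and slide its far short edge under the clip, square and fully home against the stop, without prying the clip up or shifting the reference panel. Then press the panel's near end down firmly onto the board (about 10 N) and finish while still holding it pressed flat, as for the coating pull; leave the other things on the bench where they are.

Things in the scene. Friction and masses are not known exactly. Their poses are not given: they have to be found in the camera images.
- panel: The bare panel: grey fibre-cement slab 150 x 50 x 8 mm (its own x, y, z), about 90 g, with no paint film, lying flat on the worktop to the left or right of the board. Origin: centre of its underside; x runs along its 150 mm length (both ends are alike), z up.
- reference_panel: The reference panel: the same slab, 150 x 50 x 8 mm, with a white paint film on its top; it lies loose in the board's left lane with its far edge under the clip and against the stop. Origin: centre of its underside, x along its length. It must stay there (within 6 mm).
- drawdown_board: The drawdown board: grey metal plate 240 (x) x 220 (y) mm, fixed to the worktop. Origin: centre of its underside, at worktop height; its flat bed is 16 mm higher. x points to its far end with the clip, y to its left. Two lanes 60 mm wide are scribed on the bed along x: the left one (centre y = +58 mm) holds the reference panel, the right one (centre y = -52 mm) is empty.
- lane_end (a point): Where the empty lane's middle meets the face of the stop bar (7 mm high, square to x, across both lanes), on the bed: board x = 84, y = -52, z = 16 mm. Axes as the board's. A panel that is home has its far edge at this x, so its centre is 75 mm and its near end 150 mm before it (-x).
- clip (a joint): Angle of the spring clip, a steel leaf hinged 38 mm behind its pressing edge. 0: edge 8 mm above the bed, on the reference panel; grows as the clip rises (0.1 rad = 4 mm at the edge). Its spring presses with about 5 N at the edge, its steel is smooth. A panel lying on the bed slides in under the turned-up lip with a push of a few N, not raising the clip; it must never pass 0.13 rad.
- applicator: Bystander, to be left alone (within 30 mm): steel film applicator, 36 x 84 x 30 mm, a bar between two cheeks, standing on the worktop on the other side of the board from the bare panel. Origin: centre of its underside.
- sample_bottle: Bystander, to be left alone (within 30 mm): white wide-mouth bottle, 67 mm across and 134 mm high, standing on the worktop far to the right. Origin: centre of its underside.
- dropper_bottle: Bystander, to be left alone (within 30 mm): small white bottle with a black cap, 35 mm across and 74 mm high, standing on the worktop behind the board. Origin: centre of its underside.
- clip_edge (a point): Middle of the clip's pressing edge (underside), a rolled bead across the board, 24 mm before the stop (board x = 60, y = 0 mm), 8 mm above the bed at the start. From it the lip is turned up towards -x: 16 mm farther on its front is 15 mm above the bed. The clip rises to 64 mm above the worktop behind this and is 186 mm wide. Axes as the board's.
Things that resemble listed ones, but are neither listed nor needed, are in the scene too. Leave any brown or pink look-alike of the panel alone.

How it is judged:
By the outcome, as a careful person would: the job done as asked, in the order asked, and still so for the second after the job is handed in, while the arm keeps its last pose, push and grip.
It also fails if it takes over 51 s, if anything falls off the work surface, if the arm or the gripper's body presses on something with over 40 N, if the wrist force passes 120 N, or if a joint passes its speed limit or range.

## Working session

There is one attempt and no reset: what is moved stays moved. The work goes in short steps, Python scripts to look and compute and a tool call to move; the robot and the scene stay as the last step left them, time stands still between calls to the robot, and variables do not carry over. Pictures are saved under pics/ and viewed, about 8 in all and at most 12, crops included, and the job is handed in when it is done.

Besides the shell and the picture viewer there is one more tool, called after "Emit:" in YAML: its name, and indented under it one key for each argument. drive_tool: Moves the arm, as the interface text tells. Its arguments: {"type":"object","properties":{"steps":{"type":"array"},"grip_force":{"type":"number"}},"required":["steps"]}

```bash
mkdir -p pics
cat > h.py <<'E'
import numpy as np, cv2, sys
from scipy.spatial.transform import Rotation as R
from workcell import monitor, grab_frame, workorder
def snap(name,fn=None):
    d=grab_frame(name)
    np.savez('%s.npz'%name,**{k:np.array(v) for k,v in d.items()})
    if fn: cv2.imwrite('pics/'+fn,cv2.cvtColor(d['frame'],cv2.COLOR_RGB2BGR))
    return d
def cam(name):
    d=np.load('%s.npz'%name); f=210/np.tan(np.radians(float(d['vertical_fov']))/2)
    o=d['orientation']; 
    M=o if o.shape==(3,3) else R.from_euler('xyz',o).as_matrix()
    K=np.array([[f,0,float(d['cx'])],[0,f,float(d['cy'])],[0,0,1]])
    return d,K,np.array([float(d['k1']),0,0,0]),M,d['xyz']
def pix2w(name,uv,z):
    d,K,D,M,t=cam(name)
    n=cv2.undistortPoints(np.array(uv,float).reshape(-1,1,2),K,D)[:,0]
    r=np.c_[n,np.ones(len(n))]@M.T
    return t+r*((z-t[2])/r[:,2])[:,None]
def w2pix(name,P):
    d,K,D,M,t=cam(name)
    return cv2.projectPoints((np.array(P,float).reshape(-1,3)-t)@M,np.zeros(3),np.zeros(3),K,D)[0][:,0]
E
python3 - <<'E'
from h import *
for n in('top','side'):
    d=snap(n,n+'0.png'); print({k:v for k,v in d.items() if k!='frame'})
s=monitor.observe(); print(s)
E
```

```text
{'vertical_fov': 54.07024968553655, 'cx': 277.1135296927862, 'cy': 206.91091062804372, 'k1': -0.055807120360443586, 'xyz': array([ 0.33588359, -0.18927408,  1.55450866]), 'orientation': array([-2.97327822e+00,  1.00777308e-03, -1.59394650e+00])}
{'vertical_fov': 46.86622302629726, 'cx': 279.7721009883266, 'cy': 204.67360146468383, 'k1': 0.043019681635753315, 'xyz': array([-0.14430616,  1.29127281,  0.78744351]), 'orientation': array([-1.99369101,  0.01606595, -2.70028477])}
{'clock': 0.1, 'qpos': array([-1.20323875,  0.52195523, -0.03633396,  1.59994899,  0.02119769,
        1.02110238, -0.11280098]), 'qd': array([ 1.99193754e-04, -1.20054415e-03, -7.61336282e-04, -3.83206771e-05,
        9.82251617e-04, -1.75116615e-03, -2.91842427e-04]), 'joint_efforts': array([ 4.22900586e-03, -9.28484559e+01,  1.98397078e+00, -3.70534587e+01,
        1.81229284e-02,  5.34001272e-03, -8.27866688e-05]), 'position': array([0.26484663, 0.56579054, 0.24478341]), 'tool_rot': array([-1.57086328e+00,  1.02689958e-03,  1.13303117e+00]), 'force': array([ 1.07242753,  0.51167939, -0.37923498]), 'moment': array([-0.03799764,  0.03562391, -0.00934148]), 'grip_width': 0.08545662170952337}
```

View pics/top0.png

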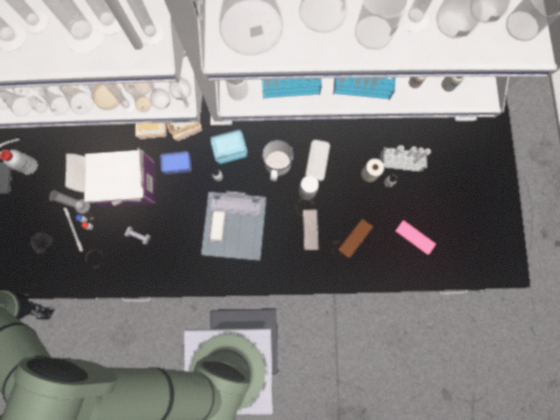

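View pics/side0.png

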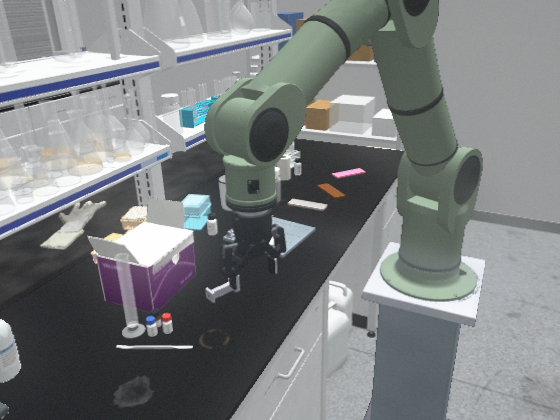

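The top view shows the board at about (234,226) with the white reference in its left lane. The bare grey panel is to the right at (311,230), the applicator at (137,236), and the brown and pink look-alikes are further right. Next I'll enlarge the work area.

Run:
```python
from h import *
im=cv2.cvtColor(np.load('top.npz')['frame'],cv2.COLOR_RGB2BGR)[180:270,195:328]
cv2.imwrite('pics/crop1.png',cv2.resize(im,None,fx=6,fy=6,interpolation=cv2.INTER_CUBIC))
```

```text
(no output)
```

View pics/crop1.png

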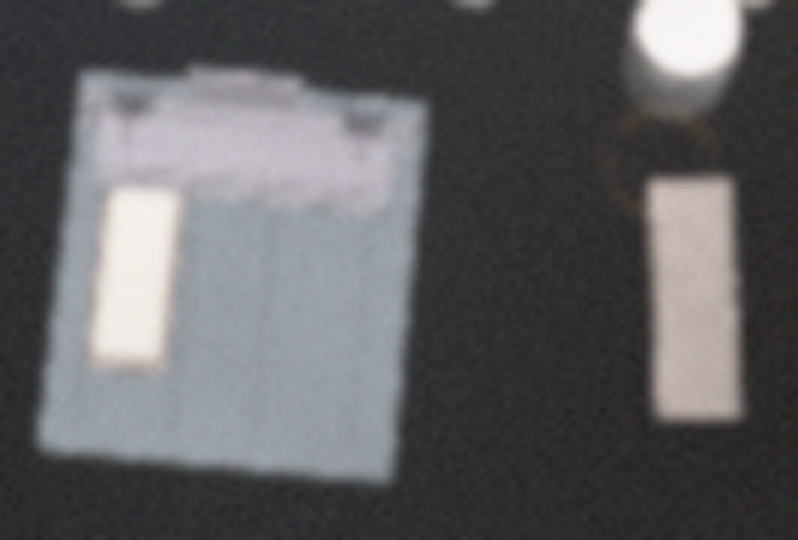

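Crop 1 corners, in crop pixels:
- **Board:** (80,72), (430,100), (395,482), (38,450)
- **Panel:** (648,178), (733,176), (744,418), (655,420)
- **White bottle:** base near (680,85), just beyond the panel's far end

Run:
```python
from h import *
from scipy.optimize import least_squares
f=lambda c:195+(np.array(c)[:,0]+.5)/6-.5
def px(c): c=np.array(c,float); return np.c_[195+(c[:,0]+.5)/6-.5,180+(c[:,1]+.5)/6-.5]
def fit(c,lx,ly,z,n):
    uv=px(c); w=pix2w('top',uv,z)
    loc=np.array([[lx,ly],[lx,-ly],[-lx,-ly],[-lx,ly]])/2
    def P(p): q=np.array([[np.cos(p[2]),-np.sin(p[2])],[np.sin(p[2]),np.cos(p[2])]]); return np.c_[loc@q.T+p[:2],np.full(4,z)]
    r=least_squares(lambda p:(P(p)-w).ravel(),[*w[:,:2].mean(0),0]); p=r.x
    print(n,p[:2].round(4),'yaw deg',np.degrees(p[2]).round(2),'resid mm',(1000*(P(p)-w)[:,:2]).round(1).tolist()); return p
b=fit([(80,72),(430,100),(395,482),(38,450)],.24,.22,.016,'board')
fit([(648,178),(733,176),(744,418),(655,420)],.15,.05,.008,'panel')
q=lambda x,y:(b[0]+x*np.cos(b[2])-y*np.sin(b[2]),b[1]+x*np.sin(b[2])+y*np.cos(b[2]))
for n,x,y in(('lane_end',.084,-.052),('home ctr',.009,-.052),('near end',-.066,-.052),('refctr',.009,.058)): print(n,np.round(q(x,y),4))
print('ref nearcorners',pix2w('top',px([(165,368),(90,362)]),.024).round(4), 'expect',np.round([q(-.066,.033),q(-.066,.083)],4))
print('bottle front',pix2w('top',px([(680,118)]),0).round(3))
```

```text
board [ 0.5312 -0.0292] yaw deg -6.14 resid mm [[-0.6, -2.0], [-0.6, 2.0], [1.1, 1.4], [0.1, -1.5]]
panel [ 0.5107 -0.3176] yaw deg 0.04 resid mm [[-1.7, -2.0], [-1.7, 2.0], [1.7, 2.9], [1.6, -2.8]]
lane_end [ 0.6092 -0.0899]
home ctr [ 0.5346 -0.0818]
near end [ 0.4601 -0.0738]
refctr [0.5464 0.0275]
ref nearcorners [[0.4722 0.0142 0.024 ]
 [0.477  0.0609 0.024 ]] expect [[0.4691 0.0107]
 [0.4745 0.0604]]
bottle front [[ 0.627 -0.313  0.   ]]
```

Emit:
drive_tool:
  steps: [85, 21, -32, 0, 2.5, 85, 21, -32, 0, 2.5, 85, 21, -32, 0, 2.5, 85, 21, -32, 0, 2.5, 85, 21, -32, 0, 2.5]
  grip_force: 40

```text
clock: 0.52
position: [0.3705, 0.4043, 0.2451]
tool_rot: [-1.571, 0.0, 1.354]
force: [0.9, 0.1, -0.5]
grip_width: 0.0853
```

Emit:
drive_tool:
  steps: [85, 21, -32, 0, 2.5, 85, 21, -32, 0, 2.5, 85, 21, -32, 0, 2.5, 85, 21, -32, 0, 2.5, 85, 21, -32, 0, 2.5]

```text
clock: 0.93
position: [0.4756, 0.2442, 0.2452]
tool_rot: [-1.571, 0.0, 1.572]
force: [1.2, 1.3, 0.5]
grip_width: 0.0847
```

Emit:
drive_tool:
  steps: [85, 0, -40, 0, 0, 85, 0, -40, 0, 0, 85, 0, -40, 0, 0, 85, 0, -40, 0, 0, 85, 0, -40, 0, 0]

```text
clock: 1.35
position: [0.4745, 0.0441, 0.2452]
tool_rot: [-1.571, 0.0, 1.569]
force: [1.5, -0.8, 0.1]
grip_width: 0.0851
```

Emit:
drive_tool:
  steps: [85, 0, -40, 0, 0, 85, 0, -40, 0, 0, 85, 0, -40, 0, 0, 85, 0, -40, 0, 0, 85, 0, -40, 0, 0]

```text
clock: 1.77
position: [0.4744, -0.1559, 0.2453]
tool_rot: [-1.571, 0.0, 1.569]
force: [0.9, -0.0, 0.7]
grip_width: 0.0849
```

Emit:
drive_tool:
  steps: [85, 0, -32, -15, 0, 85, 0, -32, -25, 0, 85, 0, -32, -25, 0, 85, 0, -32, -25, 0, 85, 0, -34, -20, 0]

```text
clock: 2.18
position: [0.4743, -0.3169, 0.1333]
tool_rot: [-1.57, -0.001, 1.57]
force: [1.2, 0.6, 0.3]
grip_width: 0.0851
```

Emit:
drive_tool:
  steps: [85, 0, 0, -25, 0, 85, 0, 0, -25, 0, 85, 0, 0, -20, 0, 85, 0, 0, -10, 0, 85, 0, 0, 0, 0]

```text
clock: 2.6
position: [0.474, -0.3153, 0.0533]
tool_rot: [-1.568, -0.002, 1.569]
force: [0.3, 0.5, 0.5]
grip_width: 0.085
```

Run:
```python
from h import *
snap('top'); snap('side')
a=cv2.resize(cv2.cvtColor(np.load('top.npz')['frame'],cv2.COLOR_RGB2BGR)[180:280,240:340],None,fx=4,fy=4,interpolation=cv2.INTER_CUBIC)
b=cv2.resize(cv2.cvtColor(np.load('side.npz')['frame'],cv2.COLOR_RGB2BGR)[150:250,255:355],None,fx=4,fy=4,interpolation=cv2.INTER_CUBIC)
cv2.imwrite('pics/c2.png',np.hstack([a,b])); print(monitor.observe()['position'])
P=[[.5107+i*.075,-.3176+j*.025,.008] for i in(-1,1) for j in(-1,1)]
print(w2pix('side',P).round(1).tolist())
```

```text
[ 0.47516851 -0.31605969  0.05583376]
[[327.4, 204.7], [322.9, 209.7], [292.3, 198.7], [287.1, 203.3]]
```

View pics/c2.png

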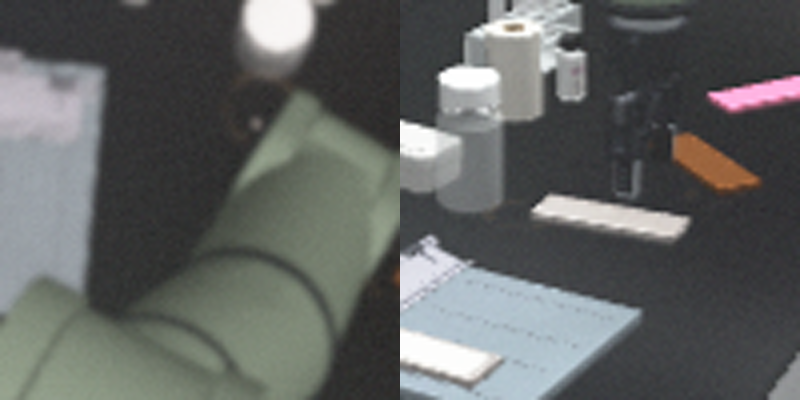

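Side crop: the panel's corners match my estimate to within a few mm, and the open fingers straddle it. Going down.

Emit:
drive_tool:
  steps: [85, 0, -1, -15, 0, 85, 0, 0, -12, 0, 85, 0, 0, -6, 0, 85, 0, 0, -4, 0, 85, 0, 0, 0, 0]

```text
clock: 3.12
position: [0.4748, -0.3168, 0.0179]
tool_rot: [-1.57, -0.0, 1.569]
force: [-0.4, -0.0, -0.7]
grip_width: 0.0852
```

Emit:
drive_tool:
  steps: [60, 0, 0, -2, 0, 60, 0, 0, 0, 0, 60, 0, 0, -2, 0, 60, 0, 0, 0, 0, 60, 0, 0, 0, 0]

```text
clock: 3.53
position: [0.475, -0.317, 0.0144]
tool_rot: [-1.571, 0.0, 1.569]
force: [-0.0, 0.3, 0.8]
grip_width: 0.06
```

Emit:
drive_tool:
  steps: [58, 0, 0, -1, 0, 58, 0, 0, -1, 0, 58, 0, 0, -1, 0, 58, 0, 0, 0, 0, 58, 0, 0, 0, 0]

```text
clock: 3.95
position: [0.475, -0.317, 0.0112]
tool_rot: [-1.571, -0.0, 1.569]
force: [-0.2, -1.3, -0.6]
grip_width: 0.0581
```

Emit:
drive_tool:
  steps: [58, 0, 0, -1, 0, 58, 0, 0, -1, 0, 58, 0, 0, 0, 0, 58, 0, 0, 0, 0, 58, 0, 0, 0, 0]

```text
clock: 4.37
position: [0.475, -0.317, 0.0095]
tool_rot: [-1.571, 0.0, 1.569]
force: [-0.6, 1.3, 4.9]
grip_width: 0.0581
```

Emit:
drive_tool:
  steps: [58, 0, 0, 2.5, 0, 48, 0, 0, 0, 0, 45, 0, 0, 0, 0, 45, 0, 0, 0, 0, 45, 0, 0, 0, 0]

```text
clock: 4.78
position: [0.4751, -0.3171, 0.0124]
tool_rot: [-1.571, 0.0, 1.569]
force: [-2.9, 1.1, 13.0]
grip_width: 0.0487
```

Emit:
drive_tool:
  steps: [45, 0, 0, 5, 0, 45, 0, 0, 10, 0, 45, 0, 0, 15, 0, 45, 0, 0, 20, 0, 45, 0, 0, 0, 0]

```text
clock: 5.2
position: [0.4762, -0.3179, 0.0654]
tool_rot: [-1.574, 0.002, 1.569]
force: [1.6, -0.7, 0.1]
grip_width: 0.0484
```

Run:
```python
from h import *
snap('side')
b=cv2.resize(cv2.cvtColor(np.load('side.npz')['frame'],cv2.COLOR_RGB2BGR)[140:240,245:365],None,fx=6,fy=6,interpolation=cv2.INTER_CUBIC)
cv2.imwrite('pics/c3.png',b)
s=monitor.observe();print(s['position'],s['grip_width'],s['force'])
```

```text
[ 0.47587717 -0.31757463  0.06398239] 0.04865440894147212 [ 0.35743864  0.73185385 -0.90219028]
```

View pics/c3.png

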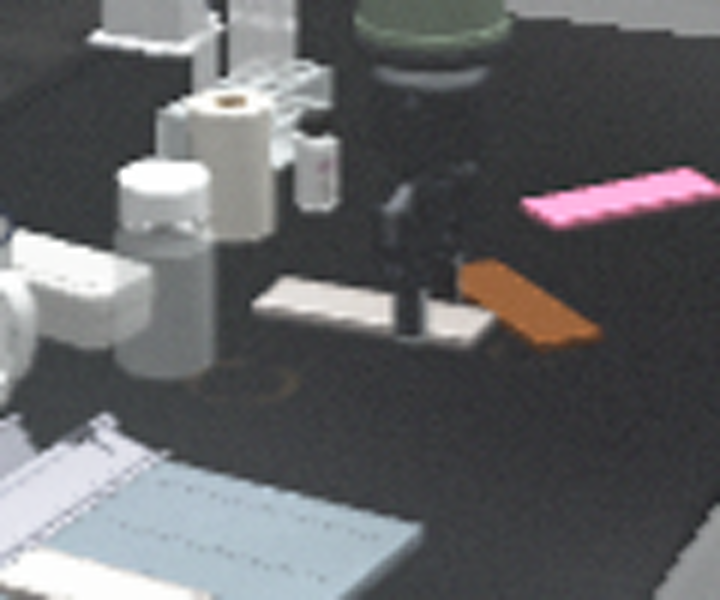

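Crop 3: the panel is held and raised, with top corners at crop (253,303), (280,278), (497,316) and (474,335). I'll compare these with the prediction, then work out the transfer.

Run:
```python
from h import *
from scipy.optimize import least_squares
obs=np.array([(253,303),(280,278),(497,316),(474,335)],float)/6+np.array([245,140])-.4
L=np.array([[.075,.025,0],[.075,-.025,0],[-.075,-.025,0],[-.075,.025,0]])
def P(p): return R.from_euler('zy',[p[3],p[4]]).apply(L)+p[:3]
r=least_squares(lambda p:np.r_[(w2pix('side',P(p))-obs).ravel(), (p-[.511,-.3175,.0595,0,0])/[.002,.0015,.002,.02,.03]*.5],[.511,-.3175,.0595,0,0])
print(r.x.round(4),'pitch+ = far end down', (w2pix('side',P([.511,-.3175,.0595,0,0]))-obs).round(1).tolist(), r.fun[:8].round(1))
```

```text
[ 0.5118 -0.3181  0.0627  0.0162 -0.0046] pitch+ = far end down [[0.1, 1.2], [0.9, 0.9], [0.2, 0.3], [-0.5, 1.8]] [-0.   0.4  0.5  0.1  0.1 -0.6 -0.5  1. ]
```

Emit:
drive_tool:
  steps: [45, -14, 0, 5, -1, 45, -14, 15, 0, -1, 45, -13, 30, 0, -1, 45, 0, 36, 0, -1, 45, 0, 36, 0, -1]

```text
clock: 5.67
position: [0.4328, -0.1993, 0.0668]
tool_rot: [-1.57, 0.0, 1.479]
force: [1.5, 0.5, -0.9]
grip_width: 0.0487
```

Emit:
drive_tool:
  steps: [45, 0, 36, 0, -1.1, 45, 0, 36, 0, 0, 45, 0, 36, 0, 0, 45, 0, 22, 0, 0, 45, 0, 0, 0, 0]

```text
clock: 6.08
position: [0.4339, -0.0652, 0.0666]
tool_rot: [-1.57, -0.002, 1.469]
force: [0.3, 0.4, -1.6]
grip_width: 0.0487
```

Emit:
drive_tool:
  steps: [45, 0, 0, -10, 0, 45, 0, 0, -10, 0, 45, 0, 0, -9, 0, 45, 0, 0, 0, 0, 45, 0, 0, 0, 0]

```text
clock: 6.5
position: [0.4333, -0.0708, 0.0369]
tool_rot: [-1.569, 0.0, 1.461]
force: [0.4, -0.9, -0.5]
grip_width: 0.0485
```

Run:
```python
from h import *
snap('top');snap('side')
b=cv2.resize(cv2.cvtColor(np.load('side.npz')['frame'],cv2.COLOR_RGB2BGR)[190:290,205:335],None,fx=6,fy=6,interpolation=cv2.INTER_CUBIC)
cv2.imwrite('pics/c4.png',b)
s=monitor.observe();print(s['position'],s['tool_rot'],s['grip_width'],s['force'])
```

```text
[ 0.4338779  -0.07057131  0.03768794] [-1.57047374e+00  1.53630105e-04  1.46162418e+00] 0.048726999417263134 [ 0.29583783 -0.25539708 -0.49382807]
```

View pics/c4.png

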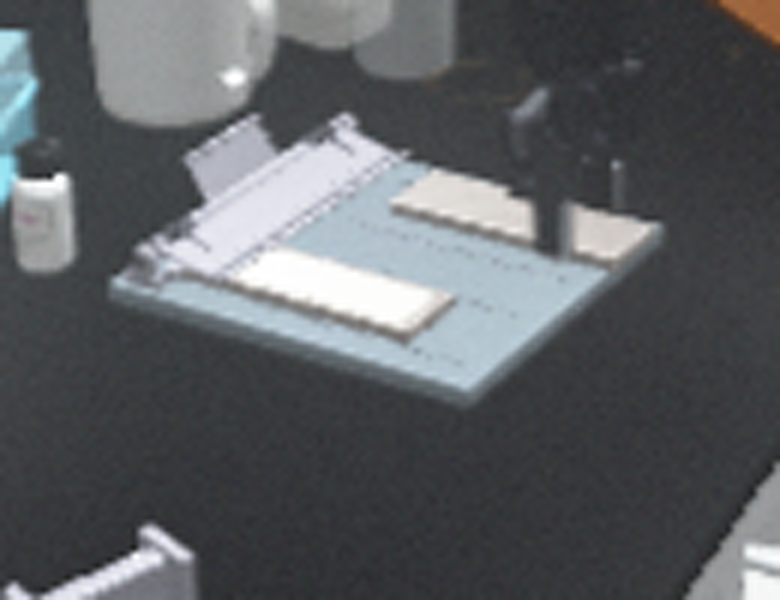

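Crop 4: the panel hovers over the right lane, its left top edge running from (391,206) to (612,264). The lane's left scribe runs (345,216)–(560,278). Board corners on the bed are at (112,285), (467,390) and (663,227). The reference's top corners are at (408,334) and (455,297). I'll check alignment with the side camera.

Run:
```python
from h import *
px=lambda c:(np.array(c,float)+.5)/6-.5+[205,190]
b=np.array([.5312,-.0292]);a=np.radians(-6.14);Q=np.array([[np.cos(a),-np.sin(a)],[np.sin(a),np.cos(a)]])
tob=lambda w:((w[:,:2]-b)@Q*1000).round(1)
print('board corners (exp [120,110],[-120,110],[-120,-110])',tob(pix2w('side',px([(112,285),(467,390),(663,227)]),.016)).tolist())
print('scribe left of right lane (exp y -22)',tob(pix2w('side',px([(345,216),(560,278)]),.016)).tolist())
print('other scribes',tob(pix2w('side',px([(460,298),(516,316),(415,350),(462,362)]),.016)).tolist())
print('ref near corners top(exp -66,83 / -66,33)',tob(pix2w('side',px([(408,334),(455,297)]),.024)).tolist())
zt=.0377-.0124+.008
print('panel L far,near; R near',tob(pix2w('side',px([(391,206),(612,264),(661,224),(432,171)]),zt)).tolist(), 'expect ctr -55,-52')
print('clip lip front corners',tob(pix2w('side',px([(218,277),(408,155)]),.031)).tolist())
```

```text
board corners (exp [120,110],[-120,110],[-120,-110]) [[119.1, 106.7], [-115.8, 107.6], [-117.6, -110.9]]
scribe left of right lane (exp y -22) [[52.1, -30.9], [-96.6, -25.8]]
other scribes [[-59.8, 22.5], [-97.5, 25.0], [-69.4, 85.0], [-98.1, 83.5]]
ref near corners top(exp -66,83 / -66,33) [[-64.5, 83.9], [-64.6, 35.5]]
panel L far,near; R near [[16.5, -26.4], [-129.6, -26.2], [-130.4, -83.3], [20.3, -77.9]] expect ctr -55,-52
clip lip front corners [[55.3, 91.9], [47.2, -93.6]]
```

Emit:
drive_tool:
  steps: [45, 0, -2, -4, 0, 45, 0, 0, -3, 0, 45, 0, 0, -1, 0, 45, 0, 0, 0, 0, 45, 0, 0, 0, 0]

```text
clock: 7.02
position: [0.434, -0.072, 0.0298]
tool_rot: [-1.571, 0.0, 1.463]
force: [-0.0, -0.9, -1.7]
grip_width: 0.0486
```

Emit:
drive_tool:
  steps: [45, 0, 0, -0.5, 0, 45, 0, 0, 0, 0, 45, 0, 0, -0.5, 0, 45, 0, 0, 0, 0, 45, 0, 0, 0, 0]

```text
clock: 7.43
position: [0.434, -0.0719, 0.0288]
tool_rot: [-1.571, 0.0, 1.463]
force: [-0.3, -0.3, -1.6]
grip_width: 0.0484
```

Emit:
drive_tool:
  steps: [45, 0, 0, -0.5, 0, 45, 0, 0, 0, 0, 45, 0, 0, -0.5, 0, 45, 0, 0, 0, 0, 45, 0, 0, 0, 0]

```text
clock: 7.85
position: [0.4341, -0.072, 0.0283]
tool_rot: [-1.571, -0.0, 1.463]
force: [-4.4, 1.1, 20.1]
grip_width: 0.0492
```

Emit:
drive_tool:
  steps: [60, 0, 0, 0.3, 0, 60, 0, 0, 0.7, 0, 60, 0, 0, 0, 0, 45, 0, 0, 0, 0, 45, 0, 0, 0, 0]

```text
clock: 8.27
position: [0.434, -0.072, 0.029]
tool_rot: [-1.571, -0.0, 1.463]
force: [-2.4, 0.4, 11.4]
grip_width: 0.0488
```

Emit:
drive_tool:
  steps: [45, 0, 0, 0, 0, 45, 0, 0, 0, 0, 45, 0, 0, 0, 0, 45, 0, 0, 0, 0, 45, 0, 0, 0, 0]

```text
clock: 8.68
position: [0.434, -0.072, 0.029]
tool_rot: [-1.571, -0.0, 1.463]
force: [-1.6, 0.4, 11.7]
grip_width: 0.0484
```

Emit:
drive_tool:
  steps: [45, 0, 0, 0.2, 0, 45, 0, 0, 0, 0, 45, 0, 0, 0, 0, 45, 0, 0, 0, 0, 45, 0, 0, 0, 0]

```text
clock: 9.1
position: [0.434, -0.072, 0.0291]
tool_rot: [-1.571, -0.0, 1.463]
force: [-1.5, 1.5, 6.8]
grip_width: 0.0488
```

Emit:
drive_tool:
  steps: [45, 5, -0.54, 0.1, 0, 45, 5, -0.54, 0, 0, 45, 5, -0.54, 0, 0, 45, 5, -0.54, 0, 0, 45, 2, -0.22, 0, 0]

```text
clock: 9.52
position: [0.4559, -0.0743, 0.0291]
tool_rot: [-1.57, -0.0, 1.463]
force: [-5.3, 1.8, 10.1]
grip_width: 0.0488
```

Emit:
drive_tool:
  steps: [45, 3, -0.32, 0, 0, 45, 3, -0.32, 0, 0, 45, 3, -0.32, 0, 0, 45, 2, -0.22, 0, 0, 45, 1, -0.1, 0, 0]

```text
clock: 9.93
position: [0.4674, -0.0756, 0.0291]
tool_rot: [-1.569, -0.0, 1.463]
force: [-6.6, 2.2, 11.8]
grip_width: 0.0488
```

Emit:
drive_tool:
  steps: [45, 2, -0.22, 0, 0, 45, 2, -0.22, 0, 0, 45, 2, -0.22, 0, 0, 45, 2, -0.22, 0, 0, 45, 0, 0, 0, 0]

```text
clock: 10.35
position: [0.4753, -0.0765, 0.0291]
tool_rot: [-1.569, -0.0, 1.463]
force: [-4.8, 0.9, 9.8]
grip_width: 0.0486
```

Emit:
drive_tool:
  steps: [45, 2, -0.22, 0, 0, 45, 2, -0.22, 0, 0, 45, 2, -0.22, 0, 0, 45, 2, -0.22, 0, 0, 45, 0, 0, 0, 0]

```text
clock: 10.77
position: [0.483, -0.0774, 0.0291]
tool_rot: [-1.568, -0.0, 1.463]
force: [-5.5, 0.4, 12.3]
grip_width: 0.0486
```

Emit:
drive_tool:
  steps: [45, 2, -0.22, 0, 0, 45, 2, -0.22, 0, 0, 45, 2, -0.22, 0, 0, 45, 0, 0, 0, 0, 45, 0, 0, 0, 0]

```text
clock: 11.18
position: [0.489, -0.078, 0.0291]
tool_rot: [-1.569, -0.0, 1.463]
force: [-6.6, 0.4, 12.8]
grip_width: 0.0484
```

Run:
```python
from h import *
snap('side')
b=cv2.resize(cv2.cvtColor(np.load('side.npz')['frame'],cv2.COLOR_RGB2BGR)[195:270,215:325],None,fx=7,fy=7,interpolation=cv2.INTER_CUBIC)
cv2.imwrite('pics/c5.png',b)
s=monitor.observe();print(s['position'],s['force'])
```

```text
[ 0.48899609 -0.0780527   0.02907601] [-6.14067967  1.22021698 11.31069274]
```

View pics/c5.png

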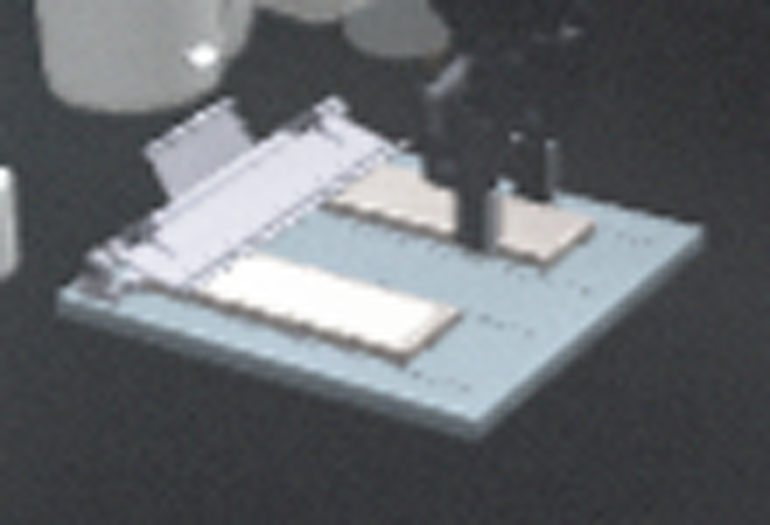

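Crop 5: the panel is under the lip and the clip is not visibly raised. The panel's near top corners are at (545,262) and (594,224), the reference's at (405,355) and (458,311).

Run:
```python
from h import *
px=lambda c:(np.array(c,float)+.5)/7-.5+[215,195]
b=np.array([.5312,-.0292]);a=np.radians(-6.14);Q=np.array([[np.cos(a),-np.sin(a)],[np.sin(a),np.cos(a)]])
tob=lambda w:((w[:,:2]-b)@Q*1000).round(1)
print(tob(pix2w('side',px([(545,262),(594,224),(405,355),(458,311)]),.024)).tolist())
print('board corner',tob(pix2w('side',px([(478,424),(705,232),(60,297)]),.016)).tolist())
```

```text
[[-73.8, -28.2], [-74.5, -75.7], [-64.2, 84.4], [-63.1, 35.7]]
board corner [[-118.8, 109.9], [-119.2, -109.2], [119.7, 106.4]]
```

Emit:
drive_tool:
  steps: [45, 2, -0.22, 0, 0, 45, 2, -0.22, 0, 0, 45, 1, -0.11, 0, 0, 45, 1, -0.11, 0, 0, 45, 0, 0, 0, 0]

```text
clock: 11.65
position: [0.4947, -0.0786, 0.0291]
tool_rot: [-1.568, -0.0, 1.463]
force: [-8.3, 0.8, 13.7]
grip_width: 0.0483
```

Emit:
drive_tool:
  steps: [45, 0.5, -0.05, 0, 0, 45, 0.5, -0.05, 0, 0, 45, 0.5, -0.05, 0, 0, 45, 0, 0, 0, 0, 45, 0, 0, 0, 0]

```text
clock: 12.07
position: [0.4961, -0.0788, 0.0291]
tool_rot: [-1.568, -0.0, 1.463]
force: [-9.4, 0.8, 14.4]
grip_width: 0.0487
```

Emit:
drive_tool:
  steps: [45, 0.5, -0.05, 0, 0, 45, 0.5, -0.05, 0, 0, 45, 0, 0, 0, 0, 45, 0, 0, 0, 0, 45, 0, 0, 0, 0]

```text
clock: 12.48
position: [0.4971, -0.0789, 0.0291]
tool_rot: [-1.568, -0.0, 1.463]
force: [-9.4, 1.6, 13.4]
grip_width: 0.0486
```

Emit:
drive_tool:
  steps: [45, 0.5, -0.05, 0, 0, 45, 0.5, -0.05, 0, 0, 45, 0, 0, 0, 0, 45, 0, 0, 0, 0, 45, 0, 0, 0, 0]

```text
clock: 12.9
position: [0.4981, -0.079, 0.0291]
tool_rot: [-1.568, -0.0, 1.463]
force: [-9.0, 0.1, 13.5]
grip_width: 0.0489
```

Emit:
drive_tool:
  steps: [45, 0.5, -0.05, 0, 0, 45, 0.5, -0.05, 0, 0, 45, 0, 0, 0, 0, 45, 0, 0, 0, 0, 45, 0, 0, 0, 0]

```text
clock: 13.32
position: [0.4985, -0.0791, 0.029]
tool_rot: [-1.567, -0.0, 1.463]
force: [-11.2, 1.6, 17.3]
grip_width: 0.0489
```

Emit:
drive_tool:
  steps: [45, 0.5, -0.05, 0, 0, 45, 0, 0, 0, 0, 45, 0, 0, 0, 0, 45, 0, 0, 0, 0, 45, 0, 0, 0, 0]

```text
clock: 13.73
position: [0.4986, -0.0791, 0.029]
tool_rot: [-1.566, -0.0, 1.463]
force: [-15.2, 2.9, 20.7]
grip_width: 0.0484
```

Emit:
drive_tool:
  steps: [45, 0.5, -0.05, 0, 0, 45, 0, 0, 0, 0, 45, 0, 0, 0, 0, 45, 0, 0, 0, 0, 45, 0, 0, 0, 0]

```text
clock: 14.15
position: [0.4986, -0.0791, 0.029]
tool_rot: [-1.565, -0.0, 1.463]
force: [-17.1, 2.4, 22.9]
grip_width: 0.0485
```

Emit:
drive_tool:
  steps: [62, 0, 0, 0, 0, 62, 0, 0, 0, 0, 62, 0, 0, 0, 0, 70, 0, 0, 5, 0, 70, 0, 0, 15, 0]

```text
clock: 14.57
position: [0.5007, -0.0791, 0.0482]
tool_rot: [-1.568, 0.0, 1.463]
force: [0.3, 0.3, -0.1]
grip_width: 0.0698
```

Emit:
drive_tool:
  steps: [20, -20, 2, 30, 0, 0, -25, 2.7, 20, 0, 0, -25, 2.7, 10, 0, 0, -20, 2, 0, 0, 0, 0, 0, 0, 0]

```text
clock: 14.98
position: [0.4083, -0.0696, 0.11]
tool_rot: [-1.57, -0.0, 1.463]
force: [1.5, -1.0, -0.2]
grip_width: 0.0092
```

Run:
```python
from h import *
snap('side');snap('top')
b=cv2.resize(cv2.cvtColor(np.load('side.npz')['frame'],cv2.COLOR_RGB2BGR)[195:270,215:325],None,fx=7,fy=7,interpolation=cv2.INTER_CUBIC)
cv2.imwrite('pics/c6.png',b)
s=monitor.observe();print(s['position'],s['force'],s['tool_rot'])
```

```text
[ 0.41174401 -0.06975805  0.10965414] [0.31073207 0.45230785 0.33825799] [-1.57191282e+00 -2.46743312e-04  1.46297875e+00]
```

View pics/c6.png

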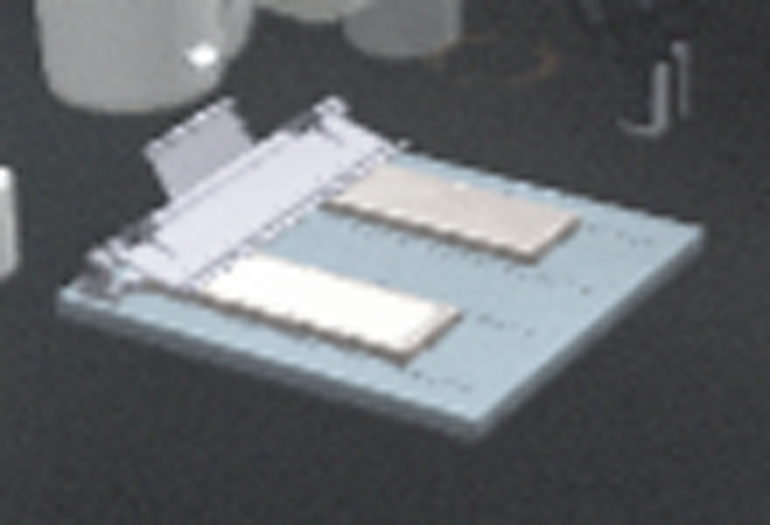

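Crop 6: clip seated flat, reference unmoved. The panel's near corners at (530,257) and (580,218) lie on the same line as the reference's at (405,357) and (459,314).

Run:
```python
from h import *
px=lambda c:(np.array(c,float)+.5)/7-.5+[215,195]
b=np.array([.5312,-.0292]);a=np.radians(-6.14);Q=np.array([[np.cos(a),-np.sin(a)],[np.sin(a),np.cos(a)]])
tob=lambda w:((w[:,:2]-b)@Q*1000).round(1)
print('side near edge L,R, long edge far; ref',tob(pix2w('side',px([(530,257),(580,218),(330,203),(405,355),(458,311)]),.024)).tolist())
print('TCP at',tob(np.array([monitor.observe()['position']])))
```

```text
side near edge L,R, long edge far; ref [[-64.8, -29.1], [-65.2, -78.0], [52.9, -30.3], [-64.2, 84.4], [-63.1, 35.7]]
TCP at [[-114.4  -53.1]]
```

The panel looks home to within about 1 mm. I'll nudge its near edge with the closed fingertips to confirm.

Emit:
drive_tool:
  steps: [0, 0, 0, -25, 0, 0, 0, 0, -25, 0, 0, 0, 0, -20, 0, 0, 0, 0, -6, 0, 0, 0, 0, 0, 0]

```text
clock: 15.5
position: [0.4113, -0.07, 0.0319]
tool_rot: [-1.568, 0.0, 1.463]
force: [-0.1, 1.2, 0.5]
grip_width: -0.0001
```

Emit:
drive_tool:
  steps: [0, 8, -0.86, 0, 0, 0, 8, -0.86, 0, 0, 0, 6, -0.64, 0, 0, 0, 4, -0.43, 0, 0, 0, 0, 0, 0, 0]

```text
clock: 15.92
position: [0.439, -0.0726, 0.0337]
tool_rot: [-1.573, -0.0, 1.463]
force: [-0.4, -1.1, -0.7]
grip_width: -0.0
```

Emit:
drive_tool:
  steps: [0, 3, -0.32, 0, 0, 0, 2, -0.22, 0, 0, 0, 1, -0.1, 0, 0, 0, 1, -0.1, 0, 0, 0, 0, 0, 0, 0]

```text
clock: 16.33
position: [0.4446, -0.0734, 0.0331]
tool_rot: [-1.571, 0.0, 1.463]
force: [0.1, 1.2, 0.5]
grip_width: 0.0002
```

Emit:
drive_tool:
  steps: [0, 0.5, -0.05, 0, 0, 0, 0.5, -0.05, 0, 0, 0, 0.5, -0.05, 0, 0, 0, 0, 0, 0, 0, 0, 0, 0, 0, 0]

```text
clock: 16.75
position: [0.446, -0.0735, 0.0331]
tool_rot: [-1.571, 0.0, 1.463]
force: [0.2, 0.2, 1.2]
grip_width: 0.0002
```

Emit:
drive_tool:
  steps: [0, 0.5, -0.05, 0, 0, 0, 0.5, -0.05, 0, 0, 0, 0, 0, 0, 0, 0, 0, 0, 0, 0, 0, 0, 0, 0, 0]

```text
clock: 17.17
position: [0.447, -0.0736, 0.0331]
tool_rot: [-1.571, 0.0, 1.463]
force: [1.1, 0.5, -0.3]
grip_width: -0.0005
```

Emit:
drive_tool:
  steps: [0, 0.5, -0.05, 0, 0, 0, 0.5, -0.05, 0, 0, 0, 0.5, -0.05, 0, 0, 0, 0, 0, 0, 0, 0, 0, 0, 0, 0]

```text
clock: 17.58
position: [0.4485, -0.0738, 0.0331]
tool_rot: [-1.571, 0.0, 1.463]
force: [-0.2, -0.3, 0.6]
grip_width: 0.0003
```

Emit:
drive_tool:
  steps: [0, 0.5, -0.05, 0, 0, 0, 0.5, -0.05, 0, 0, 0, 0, 0, 0, 0, 0, 0, 0, 0, 0, 0, 0, 0, 0, 0]

```text
clock: 18.0
position: [0.4494, -0.0739, 0.0331]
tool_rot: [-1.571, 0.0, 1.463]
force: [0.9, 0.4, 0.3]
grip_width: -0.0001
```

Emit:
drive_tool:
  steps: [0, 0.5, -0.05, 0, 0, 0, 0.5, -0.05, 0, 0, 0, 0, 0, 0, 0, 0, 0, 0, 0, 0, 0, 0, 0, 0, 0]

```text
clock: 18.42
position: [0.4501, -0.074, 0.033]
tool_rot: [-1.57, 0.0, 1.463]
force: [-4.1, 0.7, 2.2]
grip_width: 0.0003
```

Emit:
drive_tool:
  steps: [0, 0.5, -0.05, 0, 0, 0, 0, 0, 0, 0, 0, 0.3, -0.03, 0, 0, 0, 0, 0, 0, 0, 0, 0, 0, 0, 0]

```text
clock: 18.83
position: [0.4503, -0.074, 0.033]
tool_rot: [-1.569, -0.0, 1.463]
force: [-7.4, 1.1, 5.1]
grip_width: 0.0
```

The stop is firm: 0.8 mm commanded gave only 0.2 mm of travel at 7.4 N. Next I'll press the near end.

Emit:
drive_tool:
  steps: [0, -3, 0.32, 0, 0, 0, 0, 0, 12, 0, 0, 12, -1.28, 2, 0, 0, 14, -1.5, 0, 0, 0, 0, 0, 0, 0]

```text
clock: 19.25
position: [0.4773, -0.0766, 0.0476]
tool_rot: [-1.575, -0.0, 1.463]
force: [-0.5, 0.4, 0.5]
grip_width: 0.0003
```

Emit:
drive_tool:
  steps: [0, 0, 0, -4, 0, 0, 0, 0, -2, 0, 0, 0, 0, -1, 0, 0, 0, 0, -0.5, 0, 0, 0, 0, 0, 0]

```text
clock: 19.67
position: [0.4739, -0.0765, 0.0394]
tool_rot: [-1.57, 0.0, 1.463]
force: [0.6, -0.5, 0.7]
grip_width: 0.0003
```

Emit:
drive_tool:
  steps: [0, 0, 0, -0.5, 0, 0, 0, 0, 0, 0, 0, 0, 0, -0.5, 0, 0, 0, 0, 0, 0, 0, 0, 0, 0, 0]

```text
clock: 20.08
position: [0.4743, -0.0765, 0.0386]
tool_rot: [-1.571, -0.0, 1.463]
force: [0.1, 0.3, -0.0]
grip_width: 0.0
```

Emit:
drive_tool:
  steps: [0, 0, 0, -0.3, 0, 0, 0, 0, 0, 0, 0, 0, 0, 0, 0, 0, 0, 0, 0, 0, 0, 0, 0, 0, 0]

```text
clock: 20.5
position: [0.4743, -0.0765, 0.0383]
tool_rot: [-1.571, 0.0, 1.463]
force: [0.2, 0.2, 0.3]
grip_width: -0.0
```

Emit:
drive_tool:
  steps: [0, 0, 0, -0.3, 0, 0, 0, 0, 0, 0, 0, 0, 0, 0, 0, 0, 0, 0, 0, 0, 0, 0, 0, 0, 0]

```text
clock: 20.92
position: [0.4743, -0.0765, 0.0381]
tool_rot: [-1.571, -0.0, 1.463]
force: [-0.4, -0.3, 5.2]
grip_width: 0.0001
```

Emit:
drive_tool:
  steps: [0, 0, 0, -0.2, 0, 0, 0, 0, 0, 0, 0, 0, 0, 0, 0, 0, 0, 0, 0, 0, 0, 0, 0, 0, 0]

```text
clock: 21.33
position: [0.4743, -0.0765, 0.038]
tool_rot: [-1.571, -0.0, 1.463]
force: [-2.5, 0.1, 10.7]
grip_width: -0.0002
```

Emit:
drive_tool:
  steps: [0, 0, 0, 0, 0, 0, 0, 0, 0, 0, 0, 0, 0, 0, 0, 0, 0, 0, 0, 0, 0, 0, 0, 0, 0]

```text
clock: 21.75
position: [0.4743, -0.0765, 0.0381]
tool_rot: [-1.571, -0.0, 1.463]
force: [-2.5, 0.8, 11.6]
grip_width: 0.0002
```

Run:
```python
from h import *
snap('side')
im=cv2.cvtColor(np.load('side.npz')['frame'],cv2.COLOR_RGB2BGR)
cv2.imwrite('pics/c7.png',cv2.resize(im[180:330,180:330],None,fx=4,fy=4,interpolation=cv2.INTER_CUBIC))
s=monitor.observe();print(s['position'],s['force'],s['clock'])
```

```text
[ 0.47431448 -0.07651242  0.03803785] [-3.07704008  0.81192778 10.43235123] 21.8
```

View pics/c7.png

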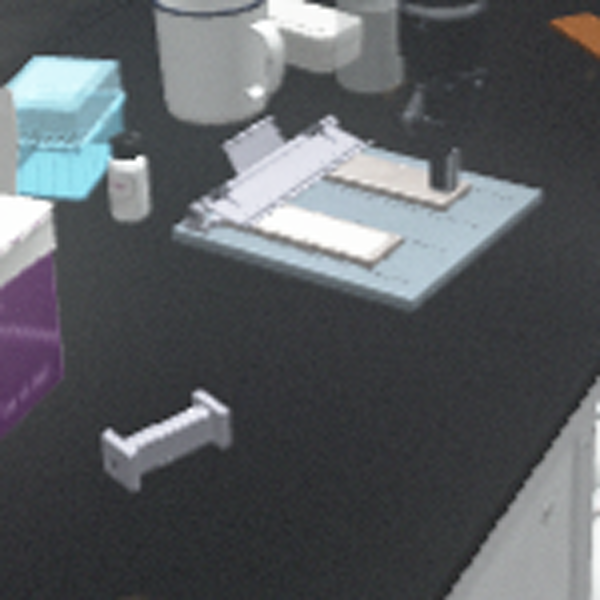

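The last picture shows the fingertips pressing the panel's near end at (447,185). The panel is under the flat clip, and the reference, applicator and dropper bottle are where they were.

```bash
python3 -c "
from workcell import workorder; print(workorder.job_done())"
```

```text
the job is handed in; nothing more can be done
None
```

The bare panel is in the board's right lane with its far edge under the clip and against the stop. I handed the job in at 21.8 s, with the closed fingertips still pressing the near end down at about 10–11 N.

- **Home against the stop:** the slide ended on a firm stop at about 17 N. A second push on the near edge gave only 0.2 mm of travel for 0.8 mm commanded, at 7.4 N.
- **Squareness and reference panel:** seen from the side, before that second push, the panel's near edge was parallel to the board's within about 0.5°. It was in line with the reference panel's to about 1.5 mm, roughly the limit of the picture. The reference panel did not move.
- **Clip:** it showed no visible lift in any of the side pictures. Its angle was not measured directly.
- **Other items:** the applicator and dropper bottle were in place in the last picture. The sample bottle was never approached and I made no separate final check of it.
- **Disagreement:** the two cameras placed the board 2–4 mm apart. I shifted the panel 2 mm to the right before lowering it, and it ended about 1.5 mm right of the nominal lane centre, inside the 60 mm lane.

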